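# Dispense a jar with the rocking gate lever

### The arm

A 6-joint arm with a two-finger parallel gripper is mounted at the origin on the work surface. World frame = base frame: x ahead of the robot, y to its left, z up, the work surface at z = 0. Lengths are in m, angles in rad, forces in N, time in s.
With the tool pointing down it reaches from about 0.35 to 0.875 m from the base axis. Payload 15.5 kg.
Tool frame: the origin (TCP) lies midway between the tips of the shut fingers; the grasp point (between the pads) lies arm.grip_depth behind it (arm.grip_depth is the distance from the TCP to the grasp point, in m); z points along the fingers, x is the direction in which the jaws open and shut, and the axes are right-handed (so a half turn about z gives the same grasp; the last joint's range is limited). The gripper opens to 85 mm and grips with 20 to 120 N. Pads are 22 mm wide; open, the fingers measure 114 mm over their backs; the gripper's body (76 mm by 85 mm) begins 54 mm behind the grasp point. The pads swing forward as they close: fully open they stand 13 mm farther back than shut.
Start: joints at [1.117, 0.494, 1.345, -0, 1.302, -0.096], TCP at [0.219, 0.585, 0.231] pointing down, gripper open.
Joint ranges: [-2.91, 2.91], [-0.82, 2.16], [0.22, 2.67], [-1.22, 4.37], [0.12, 2.79], [-3.08, 3.08]. Speed limits (rad/s): [1.89, 1.89, 2.57, 3.01, 3.01, 3.01].

### API

Orientations are given as a rotation vector (axis times angle).
In Python, from workcell import get_state, vision, workorder, arm gives the robot as it stands.
- The arm moves only by the tool arm_command, never from a script. Its argument "targets" is a list of rows, each an object with "delta_pos": the shift along the world's x, y, z in units of 25 mm (1.0 is 25 mm), a list of three; "turn": the turn about the world's z in units of 5 degrees (1.0 is 5 degrees). A call has 1 to 12 rows; each row is the pose to reach, as a shift and turn from the pose measured when the call began; what a row does not reach only later rows make up. A row lasts 1/10 s, in which the tool goes at most 50 mm and 8.59 degrees, less where a joint would pass 70% of its speed; a pose out of reach is approached as far as the arm can. A call with a gripper value outside its range is refused whole. "grip" is the gripper command: -1 is shut, 1 is fully open, values between are in proportion, set as the call begins (left out, the last holds). The fingers move at their own pace and stop on an object; the grip force is fixed at half the most. Time passes only in rows, so rows that repeat a pose let the fingers close. It gives the time, the measured TCP pose, the force and the opening at its end, in the units of the state.
- get_state(): the state, without advancing time (a new reading comes with each control period).
- vision.get_image(name): name is "scene" or "top" or "wrist"; returns a dict with "frame" (420x560x3 uint8, red, green, blue), "z_map" (420x560 float32, m along the optical axis (not along the pixel's ray), 0 where there is no reading), "fx", "fy", "cx", "cy" (pixels), "world_from_camera" (4x4, takes a point from camera to world coordinates). Camera axes: x right, y up, looking along -z (the intrinsics and any distortion apply to the point x, -y, -z); pixel columns grow to the right and rows downward; lengths in m; the calibration is good to about 2 mm. A picture is of the moment at which its call begins.
- workorder.hand_in(): hands the job in, once; it reports no verdict.
The state is a dict: "t": time; "q": joint angles; "qd": joint speeds; "joint_torque": joint torques, N m; "ee_pos": TCP position; "orientation": TCP orientation; "wrist_force": force on the tool from outside, world axes, zero at the start; "wrist_torque": the same for the moment, N m; "finger_gap": finger opening in m.
Only numpy, scipy, OpenCV 4.12 (cv2) and the standard library are available. Lean on these libraries where they do the work, as an engineer would, in place of code of your own. Each camera call takes 0.05 s, during which the arm holds its last target. There are 200 camera calls.

### The job

Two wooden gravity dispensers stand on the shop counter: one holds a lying jar (same width all along, with a wide lid), the other a lying bottle with a narrow neck. With the fingertips press down the robot-side end of the rocking lever of the dispenser with the jar, so that its gate lifts and the jar rolls out into the catch tray, then let the lever come back up so that the gate is shut again. Touch nothing but that push plate: do not touch or lift the jar or the gate, keep the bottle in its dispenser with its gate shut, and leave everything else on the counter where it stands.

Things in the scene. Friction and masses are not known exactly. Their poses are not given: they have to be found in the camera images.
- disp_jar: fixed pine dispenser with the jar, 380 x 180 x 142 mm high. Origin at counter level; x runs down the chute, away from the robot; z up. Lane 120 mm wide, gate at x = 30 mm, open catch tray x = 95 to 216 mm. Its lever runs along the chute on the +y side (y = 85 mm); pivot axis parallel to y at x = -70, z = 130 mm
- pad_jar (a point): top centre of the black push plate (52 mm along the lever, 36 mm across) on the robot-side end of the jar dispenser's lever. At rest level, 139 mm above the counter, 125 mm from the pivot; nothing above it, free counter below. Swings about the pivot: at full press 62 mm lower, 23 mm nearer the pivot, tilted 0.55 rad
- lever_jar (a joint): rocking lever of the jar dispenser, rad: 0 = gate shut (rest), 0.55 = push plate fully down against its stop, gate fully up. The gate clears the chute for the jar to pass above about 0.45. A spring brings it back to 0 when let go; pushing down takes about 5 N at first, 9 N at the end
- gate_jar (a point): middle of the lower edge of the jar dispenser's gate, a clear plastic plate 108 mm wide, 6 mm thick, 70 mm high, fixed across the far end of the lever; 12 mm above the chute when shut
- jar_mid (a point): centre of the amber jar with steel lid, 52 mm across and 74 mm long, lying across the chute behind the gate; rolls by itself when the gate is up and comes to rest at the far end of the tray
- disp_bottle: fixed pine dispenser with the bottle (must stay shut), 380 x 180 x 142 mm high. Origin at counter level; x runs down the chute, away from the robot; z up. Lane 120 mm wide, gate at x = 30 mm, open catch tray x = 95 to 216 mm. Its lever runs along the chute on the +y side (y = 85 mm); pivot axis parallel to y at x = -70, z = 130 mm
- pad_bottle (a point): top centre of the black push plate (52 mm along the lever, 36 mm across) on the robot-side end of the bottle dispenser's lever. At rest level, 139 mm above the counter, 125 mm from the pivot; nothing above it, free counter below. Swings about the pivot: at full press 62 mm lower, 23 mm nearer the pivot, tilted 0.55 rad
- lever_bottle (a joint): rocking lever of the bottle dispenser, rad: 0 = gate shut (rest), 0.55 = push plate fully down against its stop, gate fully up. The gate clears the chute for the bottle to pass above about 0.45. A spring brings it back to 0 when let go; pushing down takes about 5 N at first, 9 N at the end
- bottle_mid (a point): a point on the axis of the amber bottle with a narrow neck, 52 mm across and 108 mm long, midway along it, lying across the chute behind its gate; stays there
- stand_jar: bystander: jar standing between the dispensers, 52 mm across, 74 mm high; origin under its foot
- honey: bystander: wide jar standing, 64 mm across, 85 mm high; origin under its foot
- mini: bystander: small bottle standing, 44 mm across, 110 mm high; origin under its foot
- squash: bystander: small orange squash, 100 mm across, 85 mm high; origin under it
- coffee: bystander: brown coffee pack, 60 x 90 x 110 mm; origin under it
- spoon: bystander: steel spoon with a wooden handle, lying on the counter
Mind the look-alikes: they are no part of the job. Leave any black, green or red look-alike of the part that bears jar_mid alone.

How it is judged:
On the way, in this order (a step that is already met when the one before it is completed fails the run):
1. the lever of the jar dispenser is pressed down (value of joint lever_jar above 0.25 rad), for 0.05 s.
2. the jar has rolled under the gate into the catch tray (x of jar_mid in the frame of disp_jar between 0.105 and 0.216 m and y of jar_mid in the frame of disp_jar between -0.06 and 0.06 m and z of jar_mid in the frame of disp_jar below 0.08 m), for 0.2 s.
At the end, for the whole second after the job is handed in: The jar lies at rest in the catch tray of its dispenser (its centre between the tray's ends and sides), both levers are back up and both gates shut (within 0.06 rad), and the bottle is still behind its gate (within 30 mm) (all of step 2 and linear speed of jar below 0.03 m/s and value of joint each of lever_jar, lever_bottle below 0.06 rad and distance of bottle_mid from where it was at the start of the episode below 0.03 m); the robot touches nothing.
It fails at once if the jar or the bottle is touched by the robot (contact force between any of the fingers, the arm and jar above 0.5 N or contact force between any of the fingers, the arm and bottle above 0.5 N).
It fails at once if the jar is lifted (height (world z) of jar_mid above 0.125 m).
It fails at once if the gate is touched by the robot (contact force between any of the fingers, the arm and lever_jar_c2 above 0.5 N or contact force between any of the fingers, the arm and lever_jar_c3 above 0.5 N).
It fails at once if the bottle's lever is pressed or its bottle moved (value of joint lever_bottle above 0.12 rad or distance of bottle_mid from where it was at the start of the episode above 0.03 m).
It fails at once if a bystander is pushed, lifted or knocked over (distance of any of stand_jar, honey, mini, squash, coffee, spoon from where it was at the start of the episode above 0.03 m).
It also fails if it takes over 38 s, if anything falls off the work surface, if the arm or the gripper's body presses on something with over 40 N, if the wrist force passes 120 N, or if a joint passes its speed limit or range.

## Working session

There is one attempt and no reset: what is moved stays moved. The work goes in short steps, Python scripts to look and compute and a tool call to move; the robot and the scene stay as the last step left them, time stands still between calls to the robot, and variables do not carry over. Pictures are saved under pics/ and viewed, about 8 in all and at most 12, crops included, and the job is handed in when it is done.

Besides the shell and the picture viewer there is one more tool, called after "Call:" by a JSON object that holds its "method" and its "body", one argument or row to a line. arm_command: Moves the arm, as the interface text tells. Its arguments: {"type":"object","properties":{"targets":{"type":"array"},"grip":{"type":"number"}},"required":["targets"]}

```bash
mkdir -p pics; python3 - <<'E'
from workcell import get_state, vision
import cv2,numpy as np
for n in("scene","top"):
    d=vision.get_image(n); np.savez(n+'.npz',**d)
    cv2.imwrite(f'pics/{n}0.png',cv2.cvtColor(d['frame'],cv2.COLOR_RGB2BGR))
s=get_state();print(s)
E
```

```text
{'t': 0.1, 'q': array([ 1.11749449e+00,  4.94104708e-01,  1.34607163e+00,  1.45861365e-05,
        1.30249349e+00, -9.54981870e-02]), 'qd': array([ 0.00033773, -0.00188879,  0.00019437, -0.0016713 ,  0.00113575,
        0.0006237 ]), 'joint_torque': array([-1.41270953e-03, -8.83580375e+01, -3.84560251e+01, -4.00344225e-04,
        5.09473204e-03, -6.01961165e-05]), 'ee_pos': array([0.21873573, 0.58512952, 0.2307692 ]), 'orientation': array([ 2.58087039e+00,  1.79038477e+00, -1.48644484e-03]), 'wrist_force': array([-0.54307774, -0.50179253,  0.33198388]), 'wrist_torque': array([-0.01015696, -0.04417468,  0.05878612]), 'finger_gap': 0.08545047051873124}
```

View pics/top0.png

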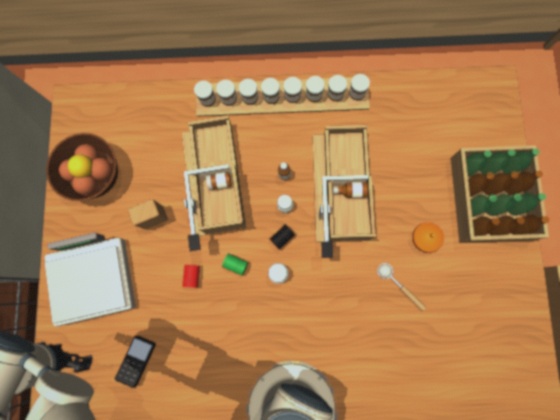

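View pics/scene0.png

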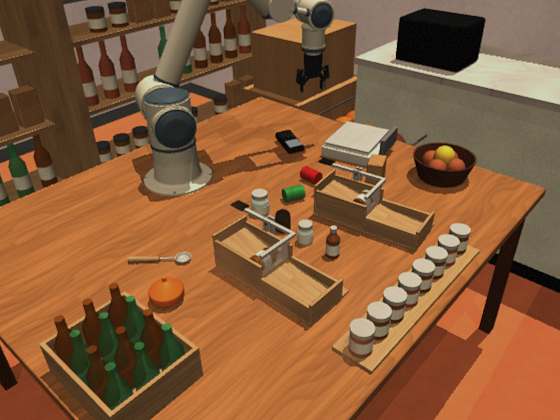

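Top view: two dispensers, push plates near (194,242) and (327,250). I need a zoom to tell jar from bottle.

```bash
cat > h.py <<'E'
import numpy as np,cv2
def load(n): return dict(np.load(n+'.npz'))
def ray(d,u,v,z):
    T=d['world_from_camera'];r=T[:3,:3]@np.array([(u-d['cx'])/d['fx'],-(v-d['cy'])/d['fy'],-1.]);o=T[:3,3]
    return o+r*(z-o[2])/r[2]
def pt(d,u,v):
    k=float(d['z_map'][int(round(v)),int(round(u))]);T=d['world_from_camera']
    return T[:3,:3]@np.array([(u-d['cx'])/d['fx']*k,-(v-d['cy'])/d['fy']*k,-k])+T[:3,3]
E
python3 - <<'E'
from h import *
d=load('top');f=cv2.cvtColor(d['frame'],cv2.COLOR_RGB2BGR)
a=cv2.resize(f[110:290,175:385],None,fx=3.8,fy=3.3,interpolation=cv2.INTER_CUBIC)
cv2.imwrite('pics/crop1.png',a)
m=(f.max(2)<60).astype(np.uint8); m[:225]=0;m[295:]=0;m[:,:180]=0;m[:,340:]=0
n,l,s,c=cv2.connectedComponentsWithStats(m)
for i in range(1,n):
    if s[i,4]>30: print(s[i],c[i],ray(d,*c[i],.139).round(4),pt(d,*c[i]).round(4), cv2.minAreaRect(np.argwhere(l==i)[:,::-1].astype(np.float32)))
# dispensers' wood tray corners from image
for uv in [(188,172),(190,200),(326,185),(325,212)]: print(uv,pt(d,*uv).round(3))
print(ray(d,280,400,0))
E
```

```text
[272 226  22  22 252] [282.27777778 236.48412698] [0.5348 0.0081 0.139 ] [0.5457 0.0105 0.051 ] ((282.25, 236.75001525878906), (12.727920532226562, 19.091880798339844), 45.0)
[324 242   8  14  90] [327.14444444 249.17777778] [ 0.491  -0.1281  0.139 ] [ 0.4912 -0.1283  0.1369] ((327.5, 248.5), (7.0, 13.0), 0.0)
(188, 172) [0.754 0.304 0.135]
(190, 200) [0.661 0.296 0.138]
(326, 185) [ 0.719 -0.143  0.033]
(325, 212) [ 0.608 -0.128  0.134]
[0.02634382 0.03525097 0.        ]
```

View pics/crop1.png

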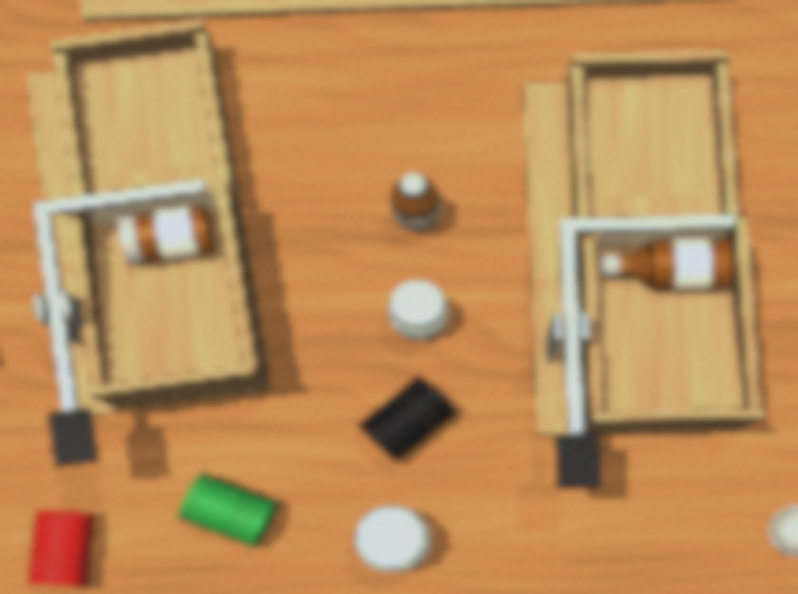

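The left dispenser holds the jar (lid as wide as body, at crop (165,232)), and its push plate is at crop (73,437). The right one holds the narrow-necked bottle.

```bash
python3 - <<'E'
from h import *
from workcell import arm
d=load('top');f=cv2.cvtColor(d['frame'],cv2.COLOR_RGB2BGR)
m=(f.max(2)<75).astype(np.uint8); m[:232]=0;m[253:]=0;m[:,:184]=0;m[:,204:]=0
n,l,s,c=cv2.connectedComponentsWithStats(m)
for i in range(1,n):
    if s[i,4]>15: print(s[i],c[i],ray(d,*c[i],.139).round(4),pt(d,*c[i]).round(4))
g=cv2.inRange(f,(170,170,170),(255,255,255));g[:164]=0;g[235:]=0;g[:,:184]=0;g[:,196:]=0
p=np.argwhere(g)[:,::-1];w=np.array([ray(d,u,v,.136)[:2] for u,v in p])
print(len(w),cv2.fitLine(w.astype(np.float32),cv2.DIST_HUBER,0,.01,.01).ravel(),w.min(0),w.max(0))
print(arm.grip_depth, [x for x in dir(arm) if x[0]!='_'])
E
```

```text
[190 235   9  15 111] [193.9009009  241.99099099] [0.527  0.2826 0.139 ] [0.5271 0.2829 0.1381]
246 [0.99319685 0.11644734 0.66619354 0.30090785] [0.55566257 0.28130669] [0.75966402 0.31678271]
0.0187 ['MotionError', 'grip_depth']
```

Call:
{"method": "arm_command", "body": {
  "targets": [
    {"delta_pos":[0,0,0.5]},
    {"delta_pos":[1,-1,0.5]},
    {"delta_pos":[2,-2.5,0.5]},
    {"delta_pos":[3.5,-4,0.5]},
    {"delta_pos":[5,-5.5,0.5]},
    {"delta_pos":[6.5,-7,0.5]},
    {"delta_pos":[8,-8.5,0.5]},
    {"delta_pos":[9,-10,0.5]},
    {"delta_pos":[9,-11,0.5]},
    {"delta_pos":[9,-11,0.5]},
    {"delta_pos":[9,-11,0.5]}
  ],
  "grip": -1
}}

```text
$.targets[0]: bad value
```

Call:
{"method": "arm_command", "body": {
  "targets": [
    {"delta_pos":[1,-1,0.2],"turn":0.5},
    {"delta_pos":[2,-2,0.2],"turn":1},
    {"delta_pos":[3,-3,0.2],"turn":1.5},
    {"delta_pos":[4.2,-4.2,0.2],"turn":2},
    {"delta_pos":[5.4,-5.4,0.2],"turn":2.5},
    {"delta_pos":[6.6,-6.6,0.2],"turn":3},
    {"delta_pos":[7.8,-7.8,0.2],"turn":3.5},
    {"delta_pos":[9,-9,0.2],"turn":4},
    {"delta_pos":[10,-10,0.2],"turn":4.5},
    {"delta_pos":[11,-11,0.2],"turn":5},
    {"delta_pos":[12,-12,0.2],"turn":5.4},
    {"delta_pos":[12.1,-12.1,0],"turn":5.4}
  ],
  "grip": -1
}}

```text
t: 1.3
ee_pos: [0.5239, 0.2801, 0.2309]
orientation: [2.093, 2.34, -0.0]
wrist_force: [-0.2, 1.4, -0.3]
finger_gap: 0.0002
```

Call:
{"method": "arm_command", "body": {
  "targets": [
    {"delta_pos":[0,0.1,-0.8],"turn":0},
    {"delta_pos":[0,0.1,-1.6],"turn":0},
    {"delta_pos":[0,0.1,-2.2],"turn":0},
    {"delta_pos":[0,0.1,-2.6],"turn":0},
    {"delta_pos":[0,0.1,-2.6],"turn":0}
  ]
}}

```text
t: 1.8
ee_pos: [0.523, 0.2826, 0.1645]
orientation: [2.093, 2.341, -0.004]
wrist_force: [-0.3, -0.2, -0.5]
finger_gap: -0.0002
```

```bash
python3 - <<'E'
from workcell import get_state, vision
import cv2,numpy as np
a=vision.get_image("scene")['frame'][120:300,180:460];b=vision.get_image("wrist")['frame']
a=cv2.resize(a,(560,360),interpolation=cv2.INTER_CUBIC)
im=np.vstack([a,cv2.resize(b,None,fx=.57,fy=.57).copy() if 0 else np.pad(cv2.resize(b,(320,240)),((0,0),(0,240),(0,0)))])
cv2.imwrite('pics/near.png',cv2.cvtColor(im,cv2.COLOR_RGB2BGR)); print(get_state()['ee_pos'])
E
```

```text
[0.52393001 0.28285789 0.16619236]
```

View pics/near.png

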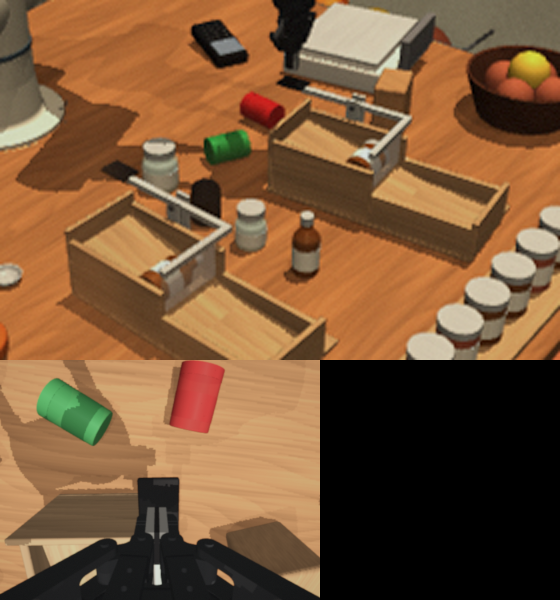

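The closed fingers sit centred over the jar dispenser's push plate (wrist crop (158,490)). Pressing now.

Call:
{"method": "arm_command", "body": {
  "targets": [
    {"delta_pos":[0,0,-0.5],"turn":0},
    {"delta_pos":[0,0,-1],"turn":0},
    {"delta_pos":[0.1,0,-1.4],"turn":0},
    {"delta_pos":[0.2,0,-1.8],"turn":0},
    {"delta_pos":[0.3,0,-2.2],"turn":0},
    {"delta_pos":[0.4,0,-2.6],"turn":0},
    {"delta_pos":[0.5,0.05,-3],"turn":0},
    {"delta_pos":[0.5,0.05,-3.2],"turn":0},
    {"delta_pos":[0.5,0.05,-3.3],"turn":0},
    {"delta_pos":[0.5,0.05,-3.3],"turn":0},
    {"delta_pos":[0.5,0.05,-3.3],"turn":0}
  ]
}}

```text
t: 3.0
ee_pos: [0.537, 0.2841, 0.0834]
orientation: [2.092, 2.34, 0.001]
wrist_force: [-0.2, -0.6, 8.9]
finger_gap: -0.0001
```

```bash
python3 - <<'E'
from workcell import get_state, vision
import cv2,numpy as np
a=vision.get_image("scene")['frame'][120:300,180:460];b=vision.get_image("top")['frame'][100:290,150:300]
im=np.hstack([cv2.resize(a,(560,360),interpolation=cv2.INTER_CUBIC),np.pad(cv2.resize(b,(236,300)),((0,60),(0,0),(0,0)))])
cv2.imwrite('pics/press.png',cv2.cvtColor(im,cv2.COLOR_RGB2BGR)); s=get_state();print(s['ee_pos'],s['wrist_force'])
E
```

```text
[0.53693722 0.28409755 0.08345683] [-0.43004798 -1.6788437   7.86648774]
```

View pics/press.png

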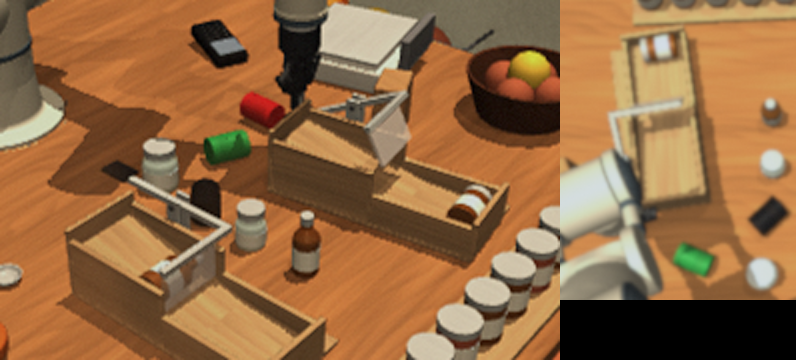

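The gate is up and the jar lies at the far end of the tray (scene crop (470,203)); the bottle is still behind its gate. Releasing along the same arc.

Call:
{"method": "arm_command", "body": {
  "targets": [
    {"delta_pos":[0,0,0.3],"turn":0},
    {"delta_pos":[-0.1,0,0.7],"turn":0},
    {"delta_pos":[-0.2,0,1.1],"turn":0},
    {"delta_pos":[-0.3,0,1.5],"turn":0},
    {"delta_pos":[-0.4,0,1.9],"turn":0},
    {"delta_pos":[-0.5,0,2.3],"turn":0},
    {"delta_pos":[-0.5,0,2.8],"turn":0},
    {"delta_pos":[-0.5,0,3.6],"turn":0},
    {"delta_pos":[-0.5,0,4.6],"turn":0},
    {"delta_pos":[-0.5,0,5.6],"turn":0},
    {"delta_pos":[-0.5,0,6],"turn":0},
    {"delta_pos":[-0.5,0,6],"turn":0}
  ]
}}

```text
t: 4.3
ee_pos: [0.5249, 0.2843, 0.2346]
orientation: [2.092, 2.34, 0.004]
wrist_force: [-0.2, -0.9, -0.7]
finger_gap: -0.0002
```

```bash
python3 - <<'E'
from workcell import get_state, vision
import cv2,numpy as np
a=vision.get_image("scene")['frame'][120:300,180:460];b=vision.get_image("top")['frame'][100:290,150:300]
im=np.hstack([cv2.resize(a,(560,360),interpolation=cv2.INTER_CUBIC),np.pad(cv2.resize(b,(236,300)),((0,60),(0,0),(0,0)))])
cv2.imwrite('pics/end.png',cv2.cvtColor(im,cv2.COLOR_RGB2BGR)); s=get_state();print(s['t'],s['ee_pos'],s['wrist_force'])
E
```

```text
4.4 [0.52398863 0.28391259 0.232506  ] [-0.45389147  0.75390638 -0.01542277]
```

View pics/end.png

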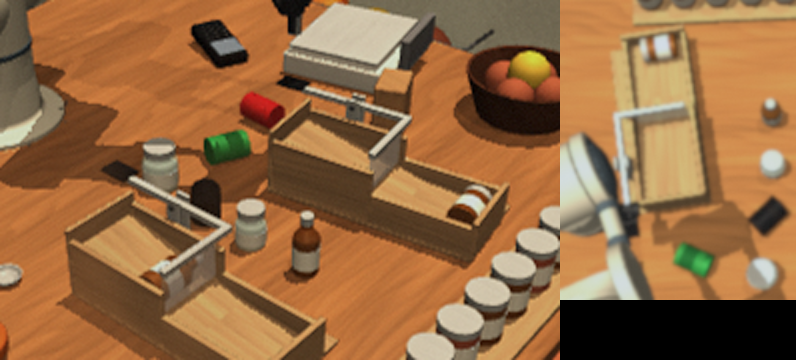

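The lever is level with its gate shut, and the jar is at rest at the far end of the tray (470,203). The bottle and bystanders haven't moved, and the fingers are clear.

```bash
python3 -c "
from workcell import workorder
print(workorder.hand_in())"
```

```text
the job is handed in; nothing more can be done
None
```

The jar is in its catch tray, its gate is shut again, and the job is handed in; the hand-in reports no verdict.

- **What I did:** The jar was in the left dispenser. I pressed its push plate with the closed fingertips (about 9 N), the gate lifted and the jar rolled out. I then let the lever back up and raised the fingers clear.
- **Last checks:** The final pictures, taken at about 4.4 s, show the jar at the far end of the tray in the same place as in the previous pictures. They show both levers level and both gates shut. The bottle is still behind its gate, and the bystanders in view look unmoved. The squash and most of the spoon were outside the final crops, but the arm never went near them. The wrist force is about zero.
- **Problems:** My first move call was refused because its rows had no turn value, so nothing moved. No check failed or disagreed. I judged the lever angles and the jar being still by eye, not by measurement.

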